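# Slide the drill plate under the keeper onto its pin and hold it home

### The job

Pick up the aluminium drill plate by its grip bar, feed its nose (the end away from the bar) under the keeper bridge of the drilling fixture and slide it over the locating pin, which the keeper and the plate then hide, until the bore in its underside drops onto the pin. Then press the plate fully home, flat and square on the fixture against the sprung lifter under the bar, and finish while still holding it pressed down: do not let go. Leave the tube offcut, the oil bottle and the spanner where they are.

Things in the scene. Friction and masses are not known exactly. Their poses are not given: they have to be found in the camera images.
- plate: Loose aluminium drill plate, 160 x 70 x 12 mm, 0.25 to 0.43 kg, flat on the bench at first. Origin: centre of its underside; x along its length to the nose, z up. A grip bar, 50 mm long (along x) and 16 mm wide, stands on top at x = -30 mm, its top 48 mm above the underside. Two dark bush dots at x = +18 mm are look only. Centre of mass about x = -5 mm
- bore (a point): Centre of the mouth of the blind bore in the plate's underside, at plate x = +55 mm, y = 0: round, 15 mm across, 10 mm deep. A thin scribed ring on the plate's top, near the nose, marks it
- grip (a point): point in the middle of the grip bar, 34 mm above the plate's underside, plate x = -30 mm; grip across the bar (along plate y)
- fixture: Drilling fixture fixed to the bench: blue base 210 x 130 mm with a flat steel bed 206 x 120 mm, its top 20 mm above the bench. Origin: centre of the underside; x along its length towards the keeper end, z up. With the plate home, the plate's underside lies on the bed, its x along the fixture's x and its origin at fixture x = +5 mm, y = 0
- keeper (a point): Middle of the underside of the keeper's roof: a steel bridge across the bed at fixture x = +47 to +77 mm, its roof 28 mm above the bed and 10 mm thick, 82 mm clear between its posts. Feed the plate in from the -x side, level, underside 9 to 16 mm above the bed, to clear pin and roof
- pin (a point): foot of the locating pin on the bed (fixture x = +60 mm, y = 0, 20 mm above the bench), under the keeper's roof, to be seen only through the bridge. The pin is fixed, 12 mm in diameter and 9 mm tall, its top 3 mm tapering to 8 mm in diameter
- lifter (a joint): sprung round lifter pad, 22 mm across, in the bed at fixture x = -25 mm, y = 0, straight below the grip bar of a plate that is home. 0 = up, its top 5 mm above the bed; 0.005 (m) = pressed flush with the bed. It starts to give at 5 N and takes 9 N to be flush; it springs back up when let go and is stronger than the plate's weight on it
- offcut: bystander: steel square tube offcut 120 x 40 x 40 mm lying on the bench, origin centre of its underside
- oil: bystander: white oil bottle, 56 mm across, 130 mm tall, standing, origin centre of its underside
- spanner: bystander: steel spanner lying flat on the bench, about 180 mm long along its x
Not all that is in view belongs to the job. Of the things that look like the plate, take the one that is farthest to the robot's right at the start.

How it is judged (in metres and radians):
On the way, in this order (a step that is already met when the one before it is completed fails the run):
1. the plate is picked up off the bench (height (world z) of plate above 0.028 m), for 0.1 s.
2. the bore has dropped onto the pin (horizontal distance between bore and pin below 0.004 m and z of bore in the frame of fixture below 0.0265 m), for 0.1 s.
At the end, for the whole second after the job is handed in: Held home by the robot (fingers on it with over 2 N): bore within 4 mm of the pin's axis, nose under the keeper, underside within 1.8 mm of the bed at bore and centre, in line within 0.12 rad, lifter pressed at least 3.5 of 5 mm, plate still (horizontal distance between bore and pin below 0.004 m and z of each of bore, plate in the frame of fixture below 0.0218 m and x of plate in the frame of fixture below 0.02 m and value of joint lifter above 0.0035 m and angle between the x axis of plate and the x axis of fixture, either way round below 0.12 rad and contact force between the fingers and plate above 2 N and linear speed of plate below 0.02 m/s); the arm keeps its last pose, push and grip.
It fails at once if a bystander is moved by more than 30 mm (distance of any of offcut, oil, spanner from where it was at the start of the episode above 0.03 m).
It also fails if it takes over 42 s, if anything falls off the work surface, if the arm or the gripper's body presses on something with over 40 N, if the wrist force passes 120 N, or if a joint passes its speed limit or range.

### The arm

A 7-joint arm with a two-finger parallel gripper is mounted at the origin on the work surface. World frame = base frame: x ahead of the robot, y to its left, z up, the work surface at z = 0. Lengths are in mm, angles in degrees, forces in N, time in s.
With the tool pointing down it reaches from about 425 to 925 mm from the base axis. Payload 6.8 kg.
Tool frame: the origin (TCP) lies on the centre line of the jaws, within the pads' length; the fingertips stand 25 mm ahead of it and the grasp point (between the pads) lies 6 mm ahead of it; x points along the fingers, y is the direction in which the jaws open and shut, and the axes are right-handed (so a half turn about x gives the same grasp; the last joint's range is limited). The gripper opens to 85 mm and grips with 20 to 120 N. Pads are 22 mm wide; open, the fingers measure 114 mm over their backs; the gripper's body (76 mm by 85 mm) begins 54 mm behind the grasp point. The pads swing forward as they close: fully open they stand 13 mm farther back than shut.
Start: joints at [59.868, 27.33, 1.283, 89.118, -0.659, 63.558, -4.761], TCP at [273.892, -616.952, 256.308] pointing down, gripper open.
Joint ranges: [-169.35, 169.35], [-19.33, 120.38], [-80.79, 83.38], [13.8, 139.57], [-78.32, 258.32], [9.67, 109.79], [-169.56, 169.56]. Speed limits (degrees/s): [136.94, 136.94, 180, 180, 180, 180, 180].

### API

Orientations are given as [roll, pitch, yaw] about the fixed x, y, z axes, in that order (R = Rz(yaw) Ry(pitch) Rx(roll)).
In Python, from cell import * gives the robot as it stands. Calls block until the motion is done:
- move_to(position, orientation): joint-space move of the TCP to a pose.
- move_l(position, vel=150, orientation=None, force_limit=None): straight line of the TCP; orientation=None keeps the orientation; vel is the mean speed in mm/s. With force_limit (N) it stops when the force on the tool has changed by that much, and returns True; else False.
- movej(angles): joint-space move.
- ungrasp() and grasp(): open the fingers fully, or close them until they stop; the grip force is fixed at half the most.
- pause(seconds).
- solve_ik(position, orientation): joint angles nearest the present ones, or None.
- snapshot(name): name is "side" or "top" or "wrist"; returns the picture (384x512x3 uint8, red, green, blue); there is no depth.
- get_calibration(name): a dict with "fx", "fy", "cx", "cy" (pixels), "D" ([k1, k2, p1, p2, k3] as OpenCV has them; the pictures are not rectified), "camera_from_world" (4x4, takes a point from world to camera coordinates). Camera axes: x right, y down, z forward; pixel columns grow to the right and rows downward; lengths in mm; the calibration is good to about 2 mm. A picture is of the moment at which its call begins: read the wrist's pose just before it. get_calibration takes no time and is no camera call; for the wrist camera it gives the pose at the moment of the call.
A pose or a line that the arm cannot do raises Unreachable and nothing moves.
- finish_job(): hands the job in, once; it reports no verdict.
Readings, each from a call of its own:
- current_time_s(): time.
- current_joint_positions(): joint angles.
- current_joint_velocities(): joint speeds.
- current_joint_torque(): joint torques, N m.
- current_tcp_pos(): TCP position.
- current_ee_rot(): TCP orientation.
- current_contact_force(): force on the tool from outside, world axes, zero at the start.
- current_wrist_torque(): the same for the moment, N m.
- current_finger_gap(): finger opening in mm.
Only numpy, scipy, OpenCV 4.12 (cv2) and the standard library are available. Lean on these libraries where they do the work, as an engineer would, in place of code of your own. Each camera call takes 0.05 s, during which the arm holds its last target.

## Working session

There is one attempt and no reset: what is moved stays moved. The work goes in short steps, each a Python script; the robot and the scene stay as the last script left them, time stands still between calls to the robot, and variables do not carry over. Pictures are saved under pics/ and viewed, and the job is handed in when it is done.

```bash
ls; mkdir -p pics; python3 - <<'E'
from cell import *
import cv2,numpy as np
for n in ["side","top","wrist"]:
    c=get_calibration(n); im=snapshot(n)
    cv2.imwrite(f"pics/{n}0.png",cv2.resize(im[:,:,::-1],(800,600),interpolation=cv2.INTER_CUBIC))
    np.save(f"pics/{n}0.npy",im)
    print(n,c)
print(current_time_s(),current_tcp_pos(),current_ee_rot())
E
```

```text
pics
side {'fx': 441.16892286287214, 'fy': 441.16892286287214, 'cx': 261.59945508531666, 'cy': 189.87445225316077, 'D': array([-0.04484515,  0.        ,  0.        ,  0.        ,  0.        ]), 'camera_from_world': array([[-9.74504067e-01, -2.24199134e-01, -8.75051131e-03,
         5.23086962e+02],
       [-1.47594961e-01,  6.69934661e-01, -7.27601043e-01,
         1.11400044e+02],
       [ 1.68989794e-01, -7.07758644e-01, -6.85944714e-01,
         1.43088925e+03],
       [ 0.00000000e+00,  0.00000000e+00,  0.00000000e+00,
         1.00000000e+00]])}
top {'fx': 350.93796744878483, 'fy': 350.93796744878483, 'cx': 252.96556483877225, 'cy': 193.12602257140986, 'D': array([-0.03050225,  0.        ,  0.        ,  0.        ,  0.        ]), 'camera_from_world': array([[-1.56818993e-02, -9.99698559e-01, -1.88909740e-02,
         2.61156432e+01],
       [-9.95706685e-01,  1.73374863e-02, -9.09263918e-02,
         5.19664103e+02],
       [ 9.12265049e-02,  1.73839706e-02, -9.95678423e-01,
         1.02151133e+03],
       [ 0.00000000e+00,  0.00000000e+00,  0.00000000e+00,
         1.00000000e+00]])}
wrist {'fx': 335.62572867705325, 'fy': 335.62572867705325, 'cx': 258.370204593693, 'cy': 190.07196920276448, 'D': array([0.01469289, 0.        , 0.        , 0.        , 0.        ]), 'camera_from_world': array([[ 4.05072572e-01, -9.14282580e-01, -1.89084352e-03,
        -6.73683915e+02],
       [-8.74904010e-01, -3.88224681e-01,  2.89524731e-01,
        -3.70055287e+01],
       [-2.65441491e-01, -1.15624221e-01, -9.57168666e-01,
         3.79300775e+02],
       [ 0.00000000e+00,  0.00000000e+00,  0.00000000e+00,
         1.00000000e+00]])}
0.15 [ 273.71429377 -616.5510386   255.54870567] [-85.62963147  89.9173545  118.31223243]
```

View pics/top0.png

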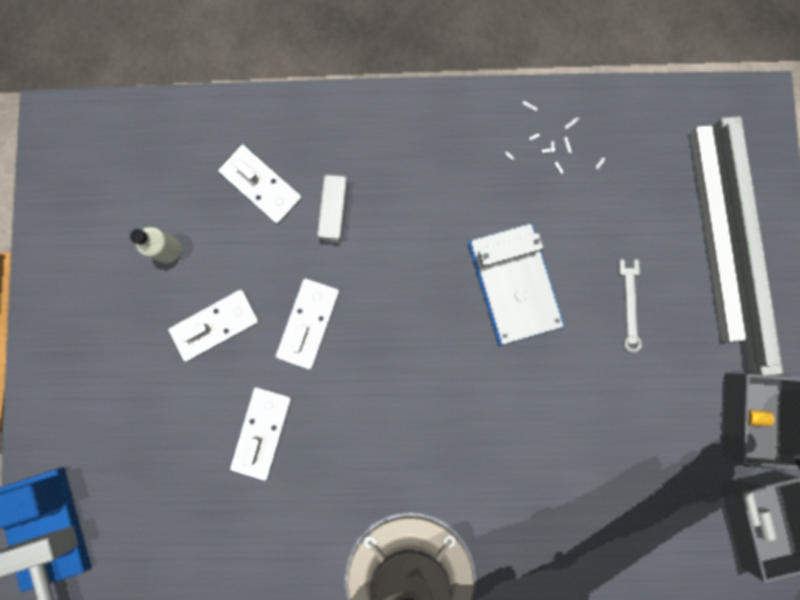

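View pics/side0.png

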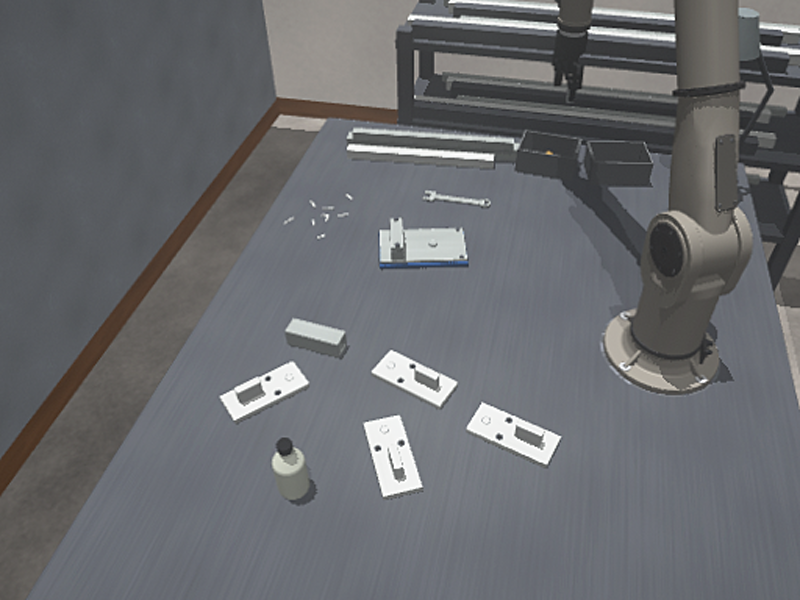

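View pics/wrist0.png

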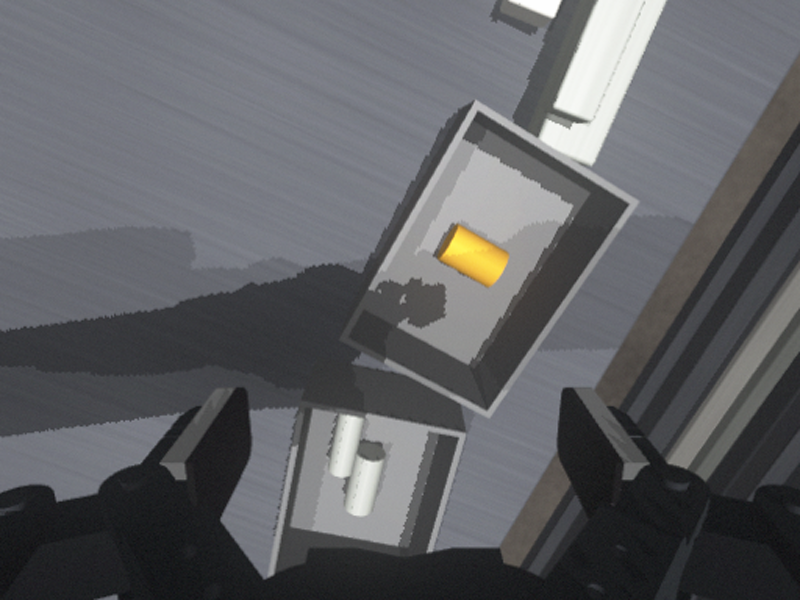

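The top picture shows four plate look-alikes, at (260,183), (213,326), (307,323) and (260,433). The robot's right is image right, so the choice is (307,323). The offcut is at (332,208), the bottle at (155,243), the fixture at (517,285) and the spanner at (631,305). Next I measure these and check a close crop.

```bash
cat > h.py <<'E'
import cv2,numpy as np
def ray(c,px):
    K=np.array([[c['fx'],0,c['cx']],[0,c['fy'],c['cy']],[0,0,1]])
    u=cv2.undistortPoints(np.array(px,float).reshape(-1,1,2),K,c['D']).reshape(-1,2)
    T=c['camera_from_world'];R=T[:3,:3];o=-R.T@T[:3,3]
    return o,np.c_[u,np.ones(len(u))]@R
def onplane(c,px,z):
    o,d=ray(c,px); s=(z-o[2])/d[:,2]; return o+d*s[:,None]
def project(c,P):
    K=np.array([[c['fx'],0,c['cx']],[0,c['fy'],c['cy']],[0,0,1]])
    T=c['camera_from_world']
    return cv2.projectPoints(np.array(P,float).reshape(-1,1,3),cv2.Rodrigues(T[:3,:3])[0],T[:3,3],K,c['D'])[0].reshape(-1,2)
E
python3 - <<'E'
from cell import *
from h import *
im=np.load('pics/top0.npy');c=get_calibration('top')
g=cv2.cvtColor(im,cv2.COLOR_RGB2GRAY)
m=(g>170).astype(np.uint8)
m=cv2.morphologyEx(m,cv2.MORPH_CLOSE,np.ones((7,7)))
n,l,s,ce=cv2.connectedComponentsWithStats(m)
for i in range(1,n):
    if s[i,4]>250 and s[i,0]<360:
        cn=max(cv2.findContours((l==i).astype(np.uint8),0,2)[0],key=len)
        b=cv2.boxPoints(cv2.minAreaRect(cn))
        W=onplane(c,b,12); 
        print(ce[i]*800/512,s[i,4],np.round(W.mean(0)),[round(np.linalg.norm(W[k]-W[k-1])) for k in range(4)],np.round(W[:,:2]).tolist())
crop=im[165:250,165:230]; cv2.imwrite('pics/cropC.png',cv2.resize(crop[:,:,::-1],None,fx=7,fy=7,interpolation=cv2.INTER_CUBIC))
crop=im[135:230,290:370]; cv2.imwrite('pics/cropF.png',cv2.resize(crop[:,:,::-1],None,fx=6,fy=6,interpolation=cv2.INTER_CUBIC))
E
```

```text
[652.8158723   67.86477068] 556 [ 987. -486.   12.] [14, 584, 15, 583] [[993.0, -194.0], [994.0, -779.0], [980.0, -777.0], [979.0, -194.0]]
[  4.96375951 193.94011407] 526 [742. 802.  12.] [264, 27, 263, 26] [[874.0, 824.0], [873.0, 797.0], [610.0, 781.0], [611.0, 808.0]]
[259.01162791 183.07334925] 1204 [763. 285.  12.] [164, 75, 164, 73] [[790.0, 370.0], [847.0, 321.0], [735.0, 200.0], [680.0, 249.0]]
[331.1026468  205.98587633] 562 [713. 141.  12.] [43, 125, 44, 125] [[654.0, 169.0], [778.0, 156.0], [772.0, 112.0], [648.0, 126.0]]
[516.99802187 282.76915896] 2812 [ 555. -219.   12.] [209, 131, 210, 129] [[640.0, -130.0], [674.0, -257.0], [470.0, -306.0], [437.0, -181.0]]
[306.43575997 323.04364184] 1329 [484. 190.  12.] [74, 165, 75, 164] [[419.0, 252.0], [574.0, 197.0], [548.0, 127.0], [393.0, 183.0]]
[212.27695702 324.66063891] 1303 [483. 373.  12.] [74, 165, 74, 164] [[477.0, 465.0], [554.0, 319.0], [489.0, 283.0], [412.0, 428.0]]
[259.435315   433.15276766] 1373 [275. 280.  12.] [74, 164, 74, 163] [[207.0, 339.0], [364.0, 292.0], [342.0, 221.0], [186.0, 269.0]]
[403.82324219 546.69067383] 1280 [52.  9. 12.] [139, 231, 138, 229] [[105.0, 133.0], [136.0, -96.0], [-1.0, -114.0], [-32.0, 113.0]]
[ 26.93503431 562.43567753] 583 [ 20. 733.  12.] [108, 100, 108, 99] [[73.0, 785.0], [74.0, 685.0], [-33.0, 682.0], [-35.0, 782.0]]
```

View pics/cropC.png

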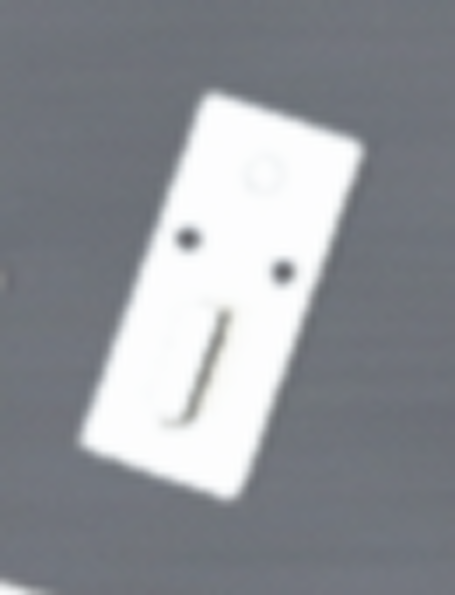

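View pics/cropF.png

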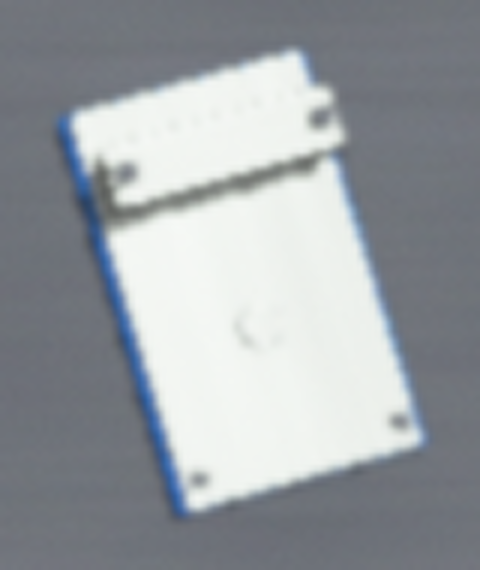

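The close crop at (307,323) shows ring, bush dots and bar. The nose is at the top of the picture, so the plate is at about (484,190) mm with yaw about -19.6°. The measured size of 164x74 mm fits. The fixture is near (555,-219) with yaw about 13.5°. I go over the plate for a closer wrist picture.

```bash
cat >> h.py <<'E'
from scipy.spatial.transform import Rotation as Ro
def ori(psi):
    # tool down; tool y = sgn * plate y ; plate yaw psi deg
    p=np.radians(psi); s=SG
    x=np.array([0,0,-1.]);y=s*np.array([-np.sin(p),np.cos(p),0]);z=np.cross(x,y)
    return Ro.from_matrix(np.c_[x,y,z]).as_euler('xyz',degrees=True).tolist()
SG=1
def save(im,name):
    np.save(f'pics/{name}.npy',im); cv2.imwrite(f'pics/{name}.png',cv2.resize(im[:,:,::-1],(800,600),interpolation=cv2.INTER_CUBIC))
E
python3 - <<'E'
from cell import *
import h; from h import *
R=Ro.from_euler('xyz',current_ee_rot(),degrees=True).as_matrix(); print(R.round(2))
c=get_calibration('wrist');T=c['camera_from_world'];print('cam',-T[:3,:3].T@T[:3,3])
for s in (1,-1):
    h.SG=s
    for P,a in (((456,200,200),-19.6),((456,200,40),-19.6),((531,-225,60),13.5),((440,-247,60),13.5)):
        q=solve_ik(P,ori(a)); print(s,None if q is None else np.round(q))
E
```

```text
[[-0.    0.41 -0.91]
 [ 0.   -0.91 -0.41]
 [-1.   -0.    0.  ]]
cam [ 341.21793139 -586.49400573  372.62503222]
1 [ 22.  29. -67. 113.  32.  59.  11.]
1 [  1.  36. -40. 120.  38.  38.   6.]
1 [ 43.  37. -35. 109.  31.  43.  94.]
1 [ 51.  32. -35. 119.  30.  38.  99.]
-1 [   5.   20.  -43.  114.   17.   53. -156.]
-1 [ -13.   31.  -21.  121.   21.   32. -160.]
-1 [ 21.  33.  -5. 111.   5.  37. -64.]
-1 [ 26.  28.  -5. 120.   4.  32. -58.]<sys>:0: UserWarning: Gimbal lock detected. Setting third angle to zero since it is not possible to uniquely determine all angles.
```

```bash
sed -i 's/^SG=1/SG=-1/' h.py; python3 - 2>/dev/null <<'E'
from cell import *
from h import *
import json
move_to([545,-222,250],ori(13.5)); print(current_time_s(),np.round(current_joint_positions()))
pause(.2);c=get_calibration('wrist');im=snapshot('wrist');save(im,'wF');np.save('pics/wFc.npy',c,allow_pickle=True)
q=solve_ik([460,198,200],ori(-19.6));print(np.round(q))
movej([-24,25,0,115,0,40,-132]);print(current_time_s(),current_tcp_pos())
move_to([460,198,200],ori(-19.6));print(current_time_s(),np.round(current_joint_positions()))
pause(.2);c=get_calibration('wrist');im=snapshot('wrist');save(im,'wP');np.save('pics/wPc.npy',c,allow_pickle=True)
print(current_time_s(),current_tcp_pos(),current_contact_force())
E
```

```text
1.9 [ 21.  20.  -7. 101.   3.  59. -63.]
[ -16.   16.  -17.  115.    6.   50. -146.]
3.6583 [512.69853636 158.72797217 114.46099093]
4.1667 [ -30.   15.   -0.  116.    0.   49. -140.]
4.4167 [460.0946515  196.91694389 198.95841154] [-0.11963491 -0.57041117 -0.01627856]
```

View pics/wF.png

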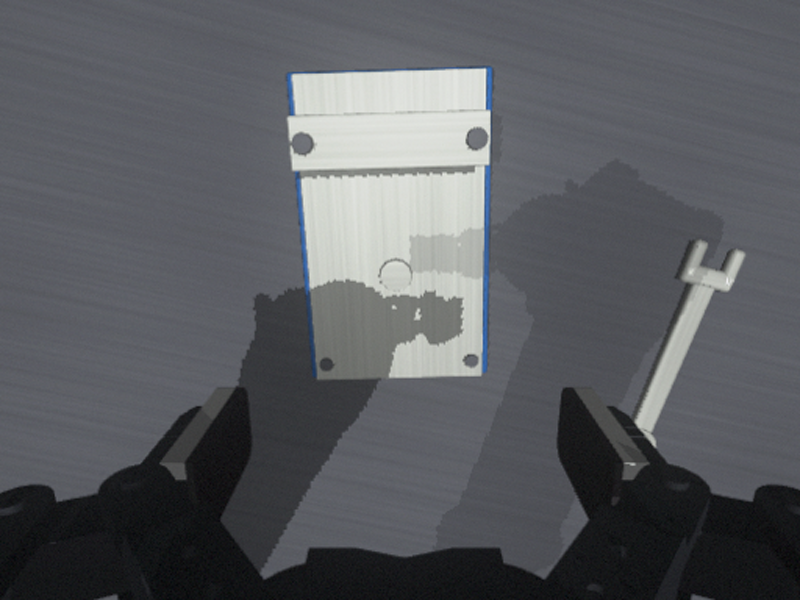

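View pics/wP.png

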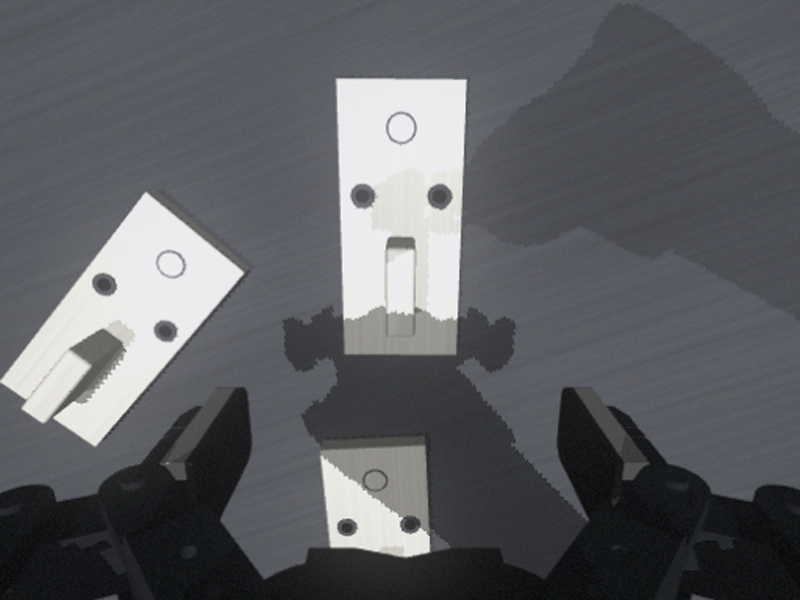

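The wrist picture of the plate shows the ring at (401,128), bush dots at (362,196) and (440,196), and the bar top centre at (400,290). The fixture picture shows the bed corners at (317,379) and (486,376), the lifter at (395,274) and the keeper roof at rows 110-171. I now fit both poses.

```bash
cat > fit.py <<'E'
from h import *
from scipy.optimize import least_squares
K=.64
def fit(c,px,local,x0):
    px=np.array(px)*K-0.18; local=np.array(local,float)
    def w(p):
        a=np.radians(p[2]);R=np.array([[np.cos(a),-np.sin(a),0],[np.sin(a),np.cos(a),0],[0,0,1]])
        return local@R.T+[p[0],p[1],0]
    r=least_squares(lambda p:(project(c,w(p))-px).ravel(),x0,loss='soft_l1')
    return r.x,(project(c,w(r.x))-px)
if __name__=='__main__':
    c=np.load('pics/wPc.npy',allow_pickle=True).item()
    L=[(80,35,12),(80,-35,12),(-80,-35,12),(-80,35,12),(55,0,12),(-5,8,48),(-5,-8,48),(-55,8,48),(-55,-8,48)]
    px=[(336,78),(467,78),(457,355),(345,355),(401,128),(387,248),(414,248),(386,336),(413,336)]
    x,r=fit(c,px,L,[484,190,-19.6]);print('plate',x.round(2));print(r.round(1).tolist())
    a=np.radians(x[2]);print('grip',x[:2]+np.array([np.cos(a),np.sin(a)])*-30)
    for n in('top','side'):
        pass
    c=np.load('pics/wFc.npy',allow_pickle=True).item()
    L=[(103,60,20),(103,-60,20),(-103,-60,20),(-103,60,20),(-25,0,25),(47,0,58),(77,0,58)]
    px=[(293,73),(487,69),(481,376),(317,379),(395,270),(391,167.5),(389,113)]
    x,r=fit(c,px,L,[555,-219,13.5]);print('fix',x.round(2));print(r.round(1).tolist())
E
python3 fit.py; python3 - <<'E'
import numpy as np,cv2
im=np.load('pics/wF.npy')[35:250,175:325]
cv2.imwrite('pics/wFz.png',cv2.resize(im[:,:,::-1],None,fx=2.75,fy=2.75,interpolation=cv2.INTER_CUBIC))
E
```

```text
plate [483.66 190.23 -20.  ]
[[-0.0, -0.1], [-0.3, 0.3], [-0.3, -0.4], [-0.2, -0.7], [0.1, -0.4], [-1.1, -0.2], [1.3, -0.1], [-0.1, 1.1], [1.3, 1.1]]
grip [455.46815785 200.49150581]
fix [ 553.52 -214.01   14.71]
[[-1.1, -0.4], [0.7, -1.0], [0.3, 0.2], [-0.7, 0.5], [0.3, 3.5], [-0.0, 0.3], [0.2, -0.4]]
```

View pics/wFz.png

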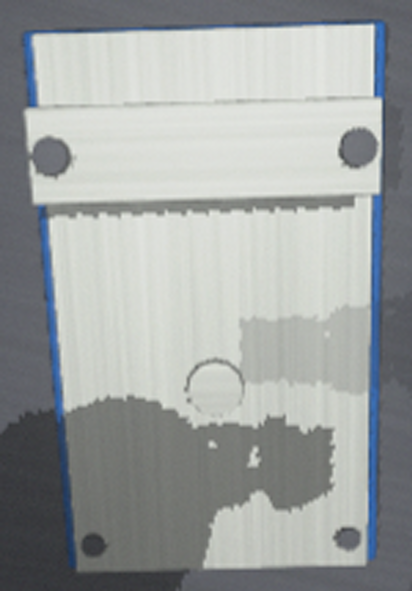

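```bash
sed -i 's/(395,270)/(395.3,274)/' fit.py; python3 fit.py|tail -2; python3 - <<'E'
from fit import *
from cell import *
# top camera check
c=get_calibration('top'); g=np.load('pics/top0.npy')
L=[(103,60,20),(103,-60,20),(-103,-60,20),(-103,60,20)]
s=lambda x,y:((x/6+290)*1.5625,(y/6+135)*1.5625)
x,r=fit(c,[s(72,115),s(297,52),s(425,437),s(187,512)],L,[555,-215,14]);print('fix top',x.round(2),r.round(1).tolist())
s=lambda x,y:((x/7+165)*1.5625,(y/7+165)*1.5625)
L=[(80,35,12),(80,-35,12),(-80,-35,12),(-80,35,12),(55,0,12)]
x,r=fit(c,[s(207,90),s(365,147),s(237,502),s(78,443),s(264,175)],L,[484,190,-20]);print('plate top',x.round(2),r.round(1).tolist())
c=get_calibration('side')
x,r=fit(c,[(397,350),(458,380),(440,406),(372,375)],[(80,35,12),(-80,35,12),(-80,-35,12),(80,-35,12)],[484,190,-20])
x,r=fit(c,[(397,350),(458,380),(440,405),(372,374)],[(80,-35,12),(-80,-35,12),(-80,35,12),(80,35,12)],[484,190,-20]);print('plate side',x.round(2),r.round(1).tolist())
E
```

```text
fix [ 553.48 -214.05   14.71]
[[-1.1, -0.3], [0.7, -1.0], [0.3, 0.2], [-0.7, 0.6], [0.1, 1.0], [0.0, 0.4], [0.2, -0.3]]
fix top [ 552.6  -215.46   15.25] [[-0.4, 0.1], [0.1, -0.4], [-0.4, 0.8], [0.7, -0.3]]
plate top [482.37 188.68 -20.25] [[0.4, 0.6], [-0.6, -0.0], [-0.4, -0.5], [0.5, 0.1], [0.2, -0.1]]
plate side [480.95 188.86 -19.18] [[-3.8, -0.2], [0.5, 0.8], [0.6, 0.2], [-0.1, -1.4]]
```

```bash
python3 - 2>/dev/null <<'E'
from cell import *
from h import *
o=ori(-20)
move_to([455,200,110],o)
print(current_tcp_pos())
print(move_l([455,200,42],vel=70,force_limit=12))
print(current_tcp_pos(),current_contact_force())
grasp(); print('gap',current_finger_gap(),current_tcp_pos(),current_contact_force())
move_l([455,200,110],vel=80)
pause(.2)
c=get_calibration('wrist');im=snapshot('wrist');save(im,'wG');np.save('pics/wGc.npy',c,allow_pickle=True)
print(current_time_s(),current_tcp_pos(),current_finger_gap(),current_contact_force(),current_wrist_torque())
E
```

```text
[454.96691412 199.55493351 109.65348885]
False
[455.28642221 200.14634211  42.33527268] [-0.04196719 -0.86784276  0.07991964]
gap 15.48348531878958 [455.09930626 200.13863178  42.2421333 ] [-0.96968266 -1.01943413  3.86678773]
7.8833 [454.76383196 199.90422638 109.59732005] 15.226980814049984 [-0.47739584  0.36035905 -3.76839184] [ 0.006806    0.09769133 -0.0310298 ]
```

View pics/wG.png

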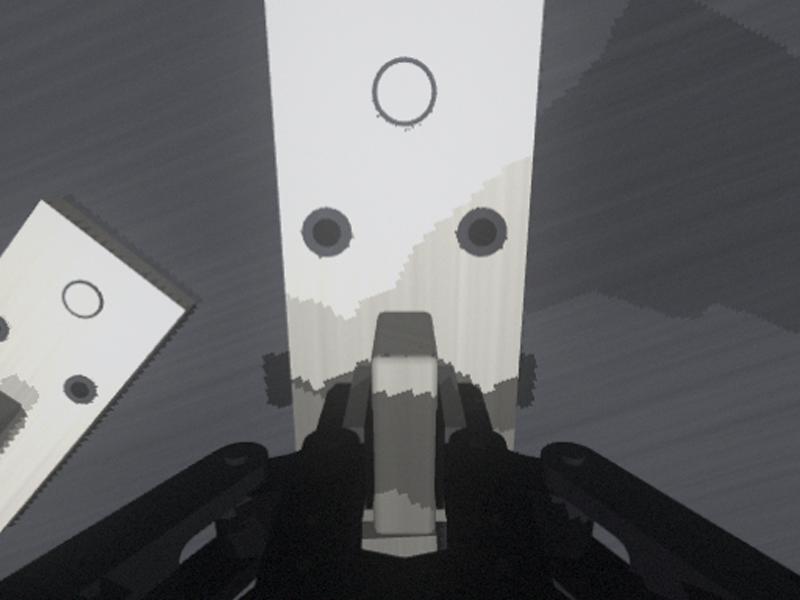

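The bar is held (gap 15.2 mm, load 3.8 N). The picture shows the ring at (404.5,92) and the bush dots at (327,232) and (482,232). Now I fit the plate's pose in the hand, including its pitch.

```bash
cat > hand.py <<'E'
from h import *
from scipy.optimize import least_squares
def handfit(c,px,edges,tcp,psi0,sp=1.0):
    # px: list of (u,v,(x,y,z)) in 800 pixels; edges: (u,v,ysign) on plate top side edges
    pts=np.array([p[:2] for p in px])*.64-.18; L=np.array([p[2] for p in px],float)
    E=np.array([e[:2] for e in edges],float)*.64-.18; es=[e[2] for e in edges]
    def rt(p):
        return Ro.from_euler('ZY',[p[3],p[4]],degrees=True).as_matrix(),p[:3]
    def f(p):
        R,t=rt(p); yb=p[5]
        L2=L.copy(); 
        for i in range(len(L)):
            if abs(L[i,0]-18)<.1: L2[i,1]=np.sign(L[i,1])*yb
        r=(project(c,L2@R.T+t)-pts).ravel().tolist()
        for e,s in zip(E,es):
            xs=np.linspace(-20,90,111); q=project(c,np.c_[xs,np.full(111,35.*s),np.full(111,12.)]@R.T+t)
            r.append(np.interp(e[1],q[::-1,1] if q[0,1]>q[-1,1] else q[:,1],q[::-1,0] if q[0,1]>q[-1,1] else q[:,0])-e[0])
        r.append((p[4])/2)      # weak prior pitch
        return np.array(r)
    a=np.radians(psi0)
    x0=[tcp[0]+30*np.cos(a),tcp[1]+30*np.sin(a),tcp[2]-40,psi0,0,20]
    r=least_squares(f,x0,loss='soft_l1')
    return r.x,f(r.x)
E
python3 - <<'E'
from hand import *
c=np.load('pics/wGc.npy',allow_pickle=True).item()
px=[(404.5,91.5,(55,0,12)),(327,232,(18,22,12)),(482,232,(18,-22,12)),(376,355,(-5,8,48)),(437,355,(-5,-8,48)),(374,535,(-55,8,48)),(435,535,(-55,-8,48))]
ed=[(264.5,1,1),(544,1,-1),(286,292,1),(525,300,-1)]
tcp=np.array([454.764,199.904,109.6])
x,r=handfit(c,px,ed,tcp,-20); print(x.round(2),r.round(1))
a=np.radians(-20);d=x[:3]-tcp
print('tool-rel along/lat/z',d[0]*np.cos(a)+d[1]*np.sin(a),-d[0]*np.sin(a)+d[1]*np.cos(a),d[2])
E
```

```text
[ 4.8328e+02  1.8972e+02  6.6110e+01 -2.0020e+01  2.1000e-01  2.2070e+01] [ 0.1  0.2  0.1 -0.5  0.1 -0.6 -3.5  0.4  1.6  0.3  0.   0.1  0.6 -0.
  0.7 -0.3 -0.2 -1.4  0.1]
tool-rel along/lat/z 30.280230611798533 0.18527134860831396 -43.49308741723168
```

In the hand the plate sits 30.3 mm along and 0.2 mm lateral, with the underside 42.3-43.5 mm below the TCP and no tilt, as planned. Next I carry it to the pre-feed pose, with the nose at fixture x of about +10, and look before going in.

```bash
cat > fx.py <<'E'
from h import *
FX=np.array([553.3,-214.4]);FY=14.8
AL,LA,DZ=30.3,0.2,-42.5
def tcp_for(px,py,under):  # plate origin in fixture frame x,y and underside height above bed
    a=np.radians(FY);e=np.array([np.cos(a),np.sin(a)]);n=np.array([-e[1],e[0]])
    w=FX+e*(px-AL)+n*(py-LA)
    return [w[0],w[1],20+under-DZ]
def plate_from_tcp(t):
    a=np.radians(FY);e=np.array([np.cos(a),np.sin(a)]);n=np.array([-e[1],e[0]]);d=np.array(t[:2])-FX
    return np.round([d@e+AL,d@n+LA,t[2]+DZ-20],2)
E
python3 - 2>/dev/null <<'E'
from cell import *
from fx import *
t=tcp_for(-70,0,13); o=ori(FY)
move_l([t[0],t[1],112],vel=220,orientation=o)
print(current_time_s(),np.round(current_joint_positions()))
move_l(t,vel=80); pause(.2)
print(plate_from_tcp(current_tcp_pos()),current_contact_force(),current_wrist_torque())
c=get_calibration('wrist');print(np.array(current_tcp_pos()).tolist(), current_ee_rot());im=snapshot('wrist');save(im,'wH');np.save('pics/wHc.npy',c,allow_pickle=True)
save(snapshot('side'),'sH');save(snapshot('top'),'tH')
print(current_time_s())
E
python3 - <<'E'
import numpy as np,cv2
im=np.load('pics/sH.npy')[90:215,220:330]
im2=np.load('pics/tH.npy')[130:255,260:370]
cv2.imwrite('pics/sHz.png',cv2.resize(np.hstack([im,im2])[:,:,::-1],None,fx=3.6,fy=3.6,interpolation=cv2.INTER_CUBIC))
E
```

```text
10.0333 [ 23.  24.  -3. 118.   2.  39. -56.]
[-69.68  -0.28  13.5 ] [ 0.18954842 -0.59354384 -4.47325123] [0.01546711 0.07634922 0.01138511]
[456.7595857051942, -240.40768916115337, 76.00345381020207] [141.57324873  89.9392908  -23.62884148]
10.9917
```

View pics/wH.png

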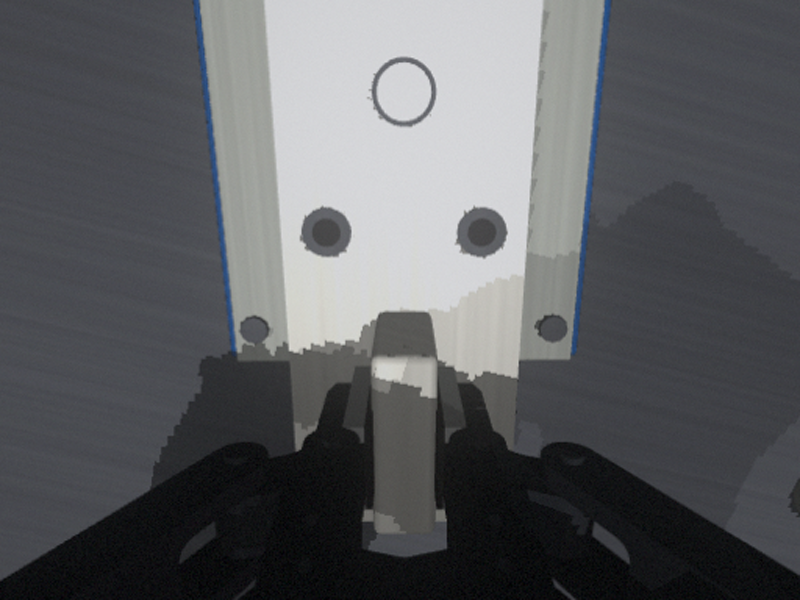

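View pics/sHz.png

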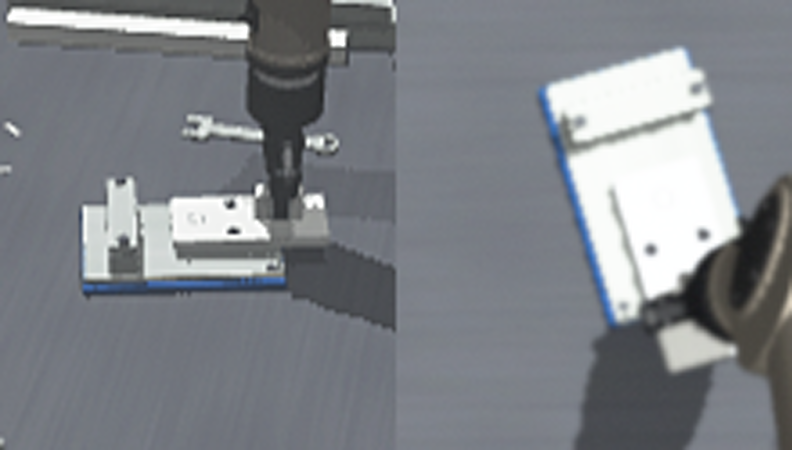

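The plate sits straight above the bed, with the keeper ahead of its nose. In the wrist picture the rear bed corners are at about (238,361) and (572,358). I use them to refine plate against fixture in this same picture.

```bash
python3 - <<'E'
import numpy as np,cv2
im=np.load('pics/wH.npy')
a=im[0:240,118:178];b=im[0:240,335:395]
cv2.imwrite('pics/wHz.png',cv2.resize(np.hstack([a[150:],b[150:]])[:,:,::-1],None,fx=6,fy=6,interpolation=cv2.INTER_CUBIC))
# edges by rows: print blue->bed transitions
for r in (5,60,120,180,210):
    row=im[r].astype(int); bl=(row[:,2]-row[:,0])>40
    k=np.where(bl)[0]; print(r,k[k<256].tolist(),k[k>256].tolist(), row[k[k<256].max()-1:k[k<256].max()+4].tolist() if len(k[k<256]) else '')
E
```

```text
5 [124, 125, 126, 127] [387, 388, 389, 390] [[49, 82, 132], [45, 76, 122], [128, 130, 127], [151, 155, 150], [152, 154, 150]]
60 [130, 131, 132, 133] [381, 382, 383, 384] [[46, 80, 129], [67, 92, 124], [123, 129, 132], [147, 150, 144], [151, 156, 149]]
120 [137, 138, 139] [375, 376, 377, 378] [[48, 81, 128], [53, 82, 127], [96, 105, 117], [141, 145, 140], [152, 154, 150]]
180 [144, 145, 146] [370, 371, 372] [[47, 83, 135], [82, 103, 133], [140, 142, 140], [151, 153, 149], [153, 156, 151]]
210 [147, 148, 149] [367, 368, 369] [[42, 78, 128], [85, 105, 135], [142, 146, 142], [155, 155, 151], [150, 153, 148]]
```

View pics/wHz.png

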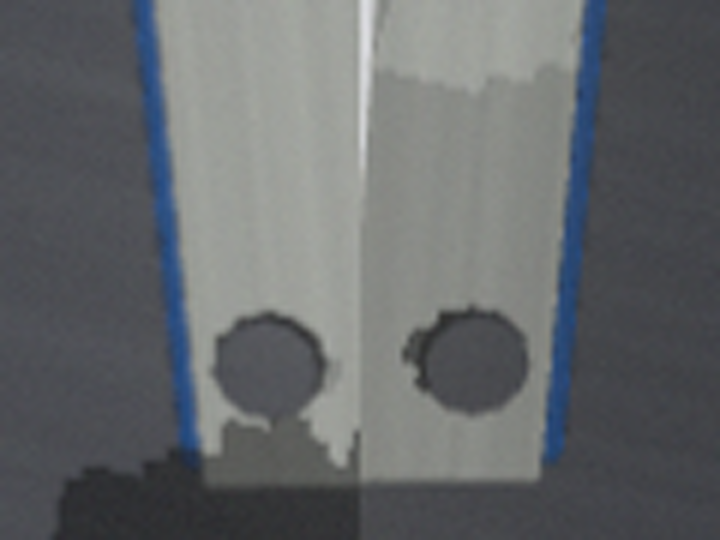

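```bash
python3 - <<'E'
from h import *; from scipy.optimize import least_squares
from hand import handfit
c=np.load('pics/wHc.npy',allow_pickle=True).item()
tcp=np.array([456.7596,-240.4077,76.003])
L=[(127.3,5),(133.4,60),(140,120),(146.4,180),(149.5,210)]; Rr=[(386.5,5),(380.5,60),(374.5,120),(369.5,180),(366.5,210)]
def loc(px,z,p):
    a=np.radians(p[2]);d=onplane(c,px,z)[:,:2]-p[:2]
    return d@np.array([[np.cos(a),-np.sin(a)],[np.sin(a),np.cos(a)]])
for z in(20,):
    f=lambda p:np.r_[loc(L,z,p)[:,1]-p[3],loc(Rr,z,p)[:,1]+p[3],loc([(151.4,230.9),(364.6,229.8)],z,p)[:,0]+103]
    r=least_squares(f,[553,-214,14.8,60]);print(r.x.round(2),r.fun.round(2))
px=[(404,91,(55,0,12)),(326.5,232,(18,22,12)),(482,232,(18,-22,12)),(376,355,(-5,8,48)),(437,355,(-5,-8,48)),(374,533,(-55,8,48)),(435,533,(-55,-8,48))]
x,rr=handfit(c,px,[(264.5,1,1),(544,1,-1),(286,292,1),(525,300,-1)],tcp,14.8);print('plate',x.round(2))
p=r.x;a=np.radians(p[2]);d=x[:2]-p[:2];print('plate in fix',d[0]*np.cos(a)+d[1]*np.sin(a),-d[0]*np.sin(a)+d[1]*np.cos(a),x[3]-p[2],x[2]-20)
E
```

```text
[ 554.24 -213.64   15.06   59.43] [ 0.04  0.02 -0.03 -0.03  0.   -0.19  0.1   0.22 -0.12 -0.01  0.01 -0.01]
plate [ 4.8648e+02 -2.3234e+02  3.2180e+01  1.4800e+01 -3.1000e-01  2.2190e+01]
plate in fix -70.29805155596534 -0.43926665911811114 -0.26039455862328786 12.180725229646974
```

In this one picture the plate reads fixture x -70.3, y -0.4, yaw -0.3°, within 0.6 mm of my model. I adjust the fixture pose and feed in level.

```bash
sed -i 's/^FX=.*/FX=np.array([553.9,-214.0]);FY=15.0/' fx.py
python3 - 2>/dev/null <<'E'
from cell import *
from fx import *
o=ori(FY)
def st(m): print(m,round(current_time_s(),2),plate_from_tcp(current_tcp_pos()),np.round(current_contact_force(),1),np.round(current_wrist_torque(),2))
move_l(tcp_for(-60,0,12.3),vel=60,orientation=o); st('line')
h=move_l(tcp_for(5,0,12.3),vel=60,orientation=o,force_limit=12); pause(.2); st(h)
if not h:
    h=move_l(tcp_for(5,0,4.5),vel=15,orientation=o,force_limit=6); st(h)
    pause(.1); st('')
save(snapshot('side'),'sI')
E
python3 - <<'E'
import numpy as np,cv2
im=np.load('pics/sI.npy')[100:200,220:330]
cv2.imwrite('pics/sIz.png',cv2.resize(im[:,:,::-1],None,fx=6,fy=6,interpolation=cv2.INTER_CUBIC))
E
```

```text
line 11.32 [-59.12   0.13  12.31] [-0.  -0.6 -4.5] [-0.01  0.12 -0.06]
False 12.75 [ 4.67 -0.11 12.34] [ 0.9  0.3 -3.3] [-0.    0.06 -0.03]
False 13.42 [4.9  0.06 4.71] [-2.1  1.6  0.9] [0.19 0.48 0.04]
 13.52 [4.92 0.06 4.69] [-1.9 -0.   0.8] [0.14 0.53 0.03]
```

View pics/sIz.png

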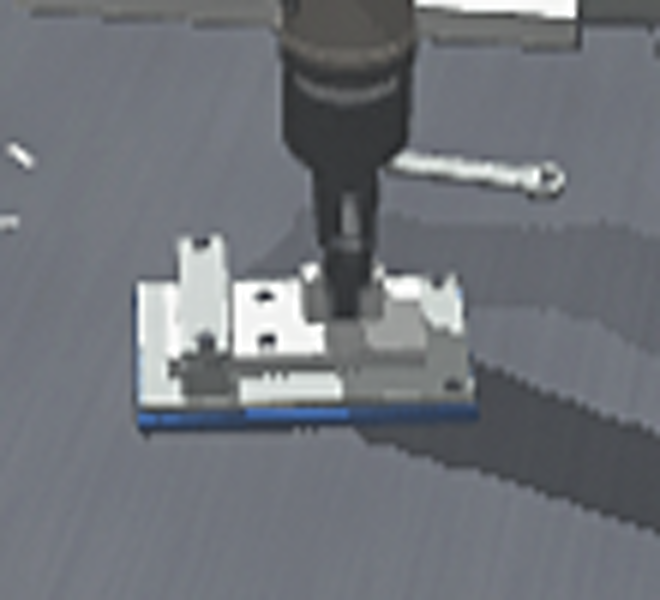

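The force is up by 4 N, but the moment has also grown by about 0.45 N m. That suggests the nose is propped on the pin, so I check tilt with the wrist camera.

```bash
python3 - 2>/dev/null <<'E'
from cell import *
from fx import *
c=get_calibration('wrist');print(np.array(current_tcp_pos()).tolist());im=snapshot('wrist');save(im,'wJ');np.save('pics/wJc.npy',c,allow_pickle=True)
print(current_ee_rot(),current_wrist_torque())
E
```

```text
[529.4160506936822, -220.69227549736172, 67.15178395156484]
[-38.99540017  89.99512478 156.00791066] [ 0.19768021  0.57365968 -0.03062947]
```

View pics/wJ.png

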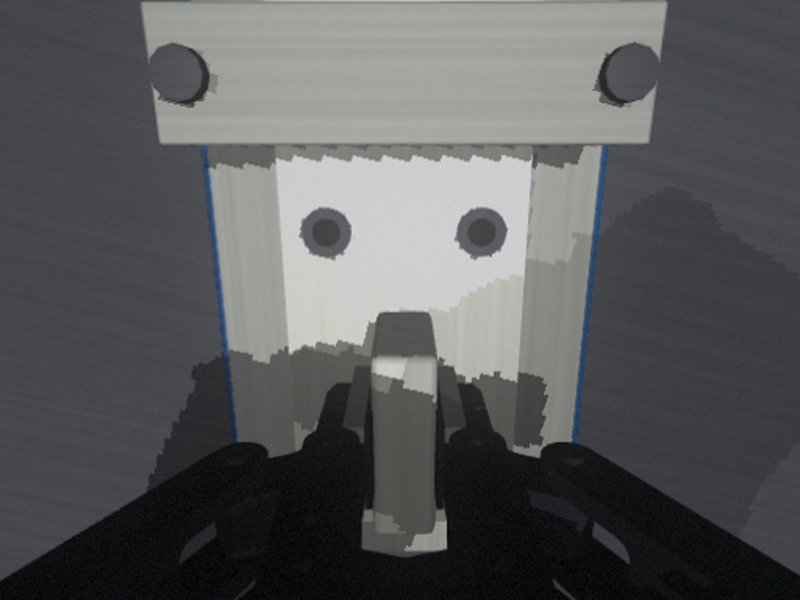

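```bash
python3 - <<'E'
from h import *
for n in('wG','wH','wJ'):
    g=cv2.cvtColor(np.load(f'pics/{n}.npy'),cv2.COLOR_RGB2GRAY).astype(float)
    out=[]
    for (u,v) in((209,148.5),(308.5,148.5)):
        y,x=np.mgrid[int(v)-12:int(v)+13,int(u)-12:int(u)+13]
        w=(g[y,x]<60)*1.0   # dark core
        out+= [(x*w).sum()/w.sum(),(y*w).sum()/w.sum(),w.sum()]
    print(n,np.round(out,2),'span',round(out[3]-out[0],2))
# predicted bush shift for tilt
c=np.load('pics/wJc.npy',allow_pickle=True).item()
tcp=np.array([529.416,-220.692,67.15])
for p in(0,-1,-2,-3):
    R=Ro.from_euler('ZY',[15,p],degrees=True).as_matrix()
    P=np.array([(48,22,-30.5),(48,-22,-30.5)])@R.T   # rel to TCP, pivots near TCP
    q=project(c,P+tcp);print(p,q.round(2).tolist(),(q[1]-q[0])[0].round(2))
# keeper from picture: near edge z=58 mid, far edge
z=58
W=onplane(c,np.array([(160,143.5),(652,143.5),(141,2),(667,2)])*.64-.18,z)
a=np.radians(15);d=W[:,:2]-tcp[:2];print('rel tcp along/lat',np.c_[d@[np.cos(a),np.sin(a)],d@[-np.sin(a),np.cos(a)]].round(1).tolist())
E
```

```text
wG [nan nan  0. nan nan  0.] span nan
wH [nan nan  0. nan nan  0.] span nan
wJ [nan nan  0. nan nan  0.] span nan
0 [[209.53, 149.5], [308.87, 149.42]] 99.34
-1 [[209.21, 148.64], [309.2, 148.57]] 99.98
-2 [[208.89, 147.82], [309.53, 147.75]] 100.64
-3 [[208.56, 147.02], [309.87, 146.95]] 101.31
rel tcp along/lat [[72.7, 56.5], [72.6, -56.7], [101.5, 56.4], [101.4, -55.8]]<stdin>:8: RuntimeWarning: invalid value encountered in scalar divide
```

```bash
python3 - <<'E'
from h import *
for n in('wG','wH','wJ'):
    g=cv2.cvtColor(np.load(f'pics/{n}.npy'),cv2.COLOR_RGB2GRAY).astype(float)
    out=[]
    for (u,v) in((209,148.5),(308.5,148.5)):
        y,x=np.mgrid[int(v)-20:int(v)+21,int(u)-20:int(u)+21]
        w=np.clip(140-g[y,x],0,50)
        w=w*((x-u)**2+(y-v)**2<19**2)
        out+= [(x*w).sum()/w.sum(),(y*w).sum()/w.sum()]
    print(n,np.round(out,2),'span',round(out[2]-out[0],2))
E
```

```text
wG [208.57 148.29 308.13 148.22] span 99.56
wH [208.2  148.29 307.95 148.22] span 99.74
wJ [208.19 148.44 307.88 148.25] span 99.68
```

Keeper and plate line up within about 0.5 mm, and the bush dots moved less than 0.2 px, so the plate is level at about 4.7 mm with the pin already in the bore. The force fits the lifter. I press home in steps.

```bash
python3 - 2>/dev/null <<'E'
from cell import *
from fx import *
o=ori(FY)
def st(m): print(m,round(current_time_s(),2),plate_from_tcp(current_tcp_pos()),np.round(current_contact_force(),1),np.round(current_wrist_torque(),2))
for u in (3,1.5,0.5,-0.3,-1,-1.7):
    h=move_l(tcp_for(5,0,u),vel=12,orientation=o,force_limit=25); pause(.15); st((u,h))
    if current_contact_force()[2]>18: break
E
```

```text
(3, False) 14.04 [4.89 0.08 2.99] [-2.   0.8  1.6] [ 0.18  0.68 -0.  ]
(1.5, False) 14.47 [4.93 0.06 1.51] [-3.8  2.1  3. ] [0.32 0.85 0.05]
(0.5, False) 14.87 [4.97 0.05 0.51] [-3.1  2.5  3.4] [ 0.35  0.92 -0.  ]
(-0.3, False) 15.27 [ 4.85  0.07 -0.13] [-4.7  2.4  6.9] [0.42 1.07 0.  ]
(-1, False) 15.67 [ 4.84  0.09 -0.24] [-7.8  2.5 12.3] [0.64 1.42 0.02]
(-1.7, False) 16.07 [ 4.83  0.06 -0.25] [-10.3   3.7  19.6] [ 0.74  1.9  -0.01]
```

It bottomed out hard at about -0.2 mm with about 23 N of push. I check level and seating with the wrist and side cameras.

```bash
python3 - 2>/dev/null <<'E'
from cell import *
from fx import *
pause(.3)
c=get_calibration('wrist');t=np.array(current_tcp_pos());im=snapshot('wrist');save(im,'wK');np.save('pics/wKc.npy',c,allow_pickle=True)
s=snapshot('side');save(s,'sK');print(plate_from_tcp(t),np.round(current_contact_force(),1),np.round(current_wrist_torque(),2),current_finger_gap(),current_time_s(),current_ee_rot(),t)
R=Ro.from_euler('xyz',current_ee_rot(),degrees=True).as_matrix();print('tool x tilt deg',np.degrees(R[:2,0]).round(2))
g=cv2.cvtColor(im,cv2.COLOR_RGB2GRAY).astype(float);out=[]
for (u,v) in((209,148.5),(308.5,148.5)):
    y,x=np.mgrid[int(v)-20:int(v)+21,int(u)-20:int(u)+21]
    w=np.clip(140-g[y,x],0,50)*((x-u)**2+(y-v)**2<19**2)
    out+= [(x*w).sum()/w.sum(),(y*w).sum()/w.sum()]
print(np.round(out,2),'span',round(out[2]-out[0],2))
cv2.imwrite('pics/sKz.png',cv2.resize(s[115:180,230:320][:,:,::-1],None,fx=8,fy=8,interpolation=cv2.INTER_CUBIC))
E
```

```text
[ 4.84  0.06 -0.26] [-9.1  3.8 20. ] [0.76 1.86 0.03] 15.261675485651168 16.4667 [  -8.93891273   89.98891434 -173.94933011] [ 529.3384026  -220.72121009   62.23516759]
tool x tilt deg [-0.01 -0.  ]
[208.03 148.16 307.86 148.2 ] span 99.83
```

View pics/sKz.png

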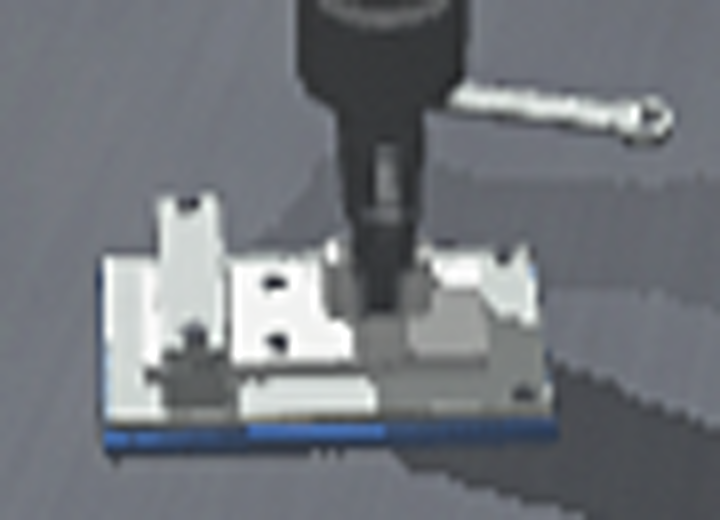

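View pics/wK.png

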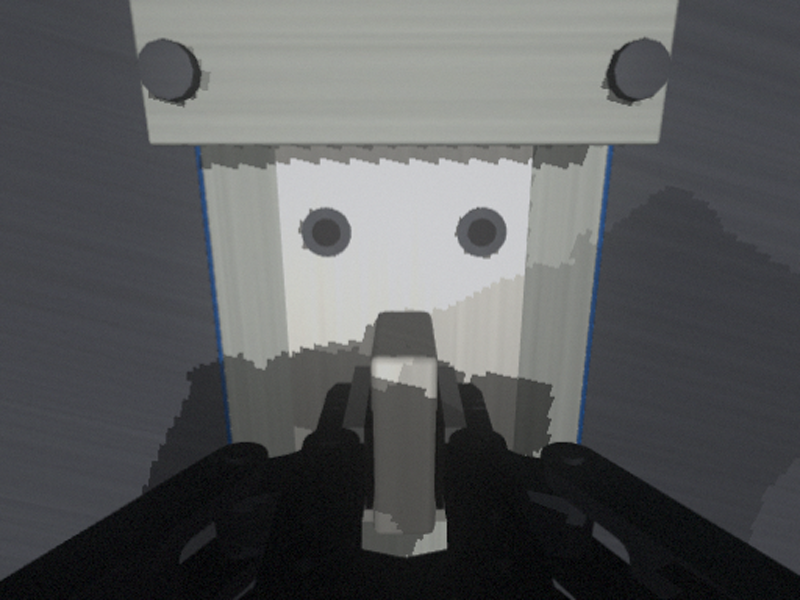

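The side picture shows the plate flat on the bed with its nose under the keeper. The wrist picture shows the bush dots at row 232, columns 326 and 482, so tilt is at most about 0.3°. The plate is seated, so I hand it in.

```bash
python3 -c "
from cell import *
print(current_time_s(),current_contact_force(),current_finger_gap(),abs(current_joint_velocities()).max()); finish_job()"
```

```text
16.4667 [-9.09037994  3.80686034 19.98301348] 15.261675485651168 0.09668598597266095
the job is handed in; nothing more can be done
```

I picked up the rightmost of the four look-alike plates by its bar and fed it level under the keeper. It dropped onto the pin on the first try. I then pressed it to a hard stop and handed the job in at 16.5 s, still gripping and pushing. `finish_job` reports no verdict, so the results below are my own last checks.

- **Height:** the underside reads -0.26 mm against the bed by my model. It stopped moving while the push kept rising to about 23 N, so it is on the bed and the lifter should be flush.
- **Position:** the plate is at fixture x = 4.84 mm and y = 0.06 mm, against a home position of 5 and 0. An independent sighting on the keeper, taken just before pressing, agreed to about 0.5 mm.
- **Tilt and grip:** tilt is at most about 0.3°, the finger gap is 15.3 mm, and the arm is still.
- **Bystanders:** I never moved near the offcut or the oil bottle. The arm passed only well above the spanner, and it showed no movement in the pictures.

**Disagreements:**
- The wrist moment rose to about 1.9 N m and about 10 N of sideways force built up while pressing. I put this down to friction or contact with the pin's wall.
- The fixture pose from the top and wrist cameras differed by about 1.5 mm. I used the wrist camera's view of plate and fixture together.

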